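# Pack up after the candle class

### The arm

A 6-joint arm with a two-finger parallel gripper is mounted at the origin on the work surface. World frame = base frame: x ahead of the robot, y to its left, z up, the work surface at z = 0. Lengths are in mm, angles in rad, forces in N, time in s.
With the tool pointing down it reaches from about 425 to 950 mm from the base axis. Payload 3.5 kg.
Tool frame: the origin (TCP) lies on the centre line of the jaws, within the pads' length; the fingertips stand 8 mm ahead of it and the grasp point (between the pads) lies 11 mm behind it; z points along the fingers, y is the line along which they close (so a half turn about z gives the same grasp; the last joint's range is limited). The gripper opens to 85 mm and grips with 20 to 120 N. Pads are 22 mm wide; open, the fingers measure 114 mm over their backs; the gripper's body (76 mm by 85 mm) begins 54 mm behind the grasp point. The pads swing forward as they close: fully open they stand 13 mm farther back than shut.
Start: joints at [1.049, 0.286, 1.577, -0, 1.279, -0.15], TCP at [245.186, 628.88, 239.325] pointing down, gripper open.
Joint ranges: [-2.77, 2.77], [-0.9, 2.22], [0.21, 2.48], [-1.53, 4.67], [0.24, 2.81], [-2.84, 2.84]. Speed limits (rad/s): [2.79, 2.79, 3.14, 3.14, 3.14, 3.14].

### API

Orientations are given as a unit quaternion [x, y, z, w].
In Python, from station import state, optics, order gives the robot as it stands.
- The arm moves only by the shell command python3 -m jog 'ROWS' [FORCE]. ROWS is JSON, a list of rows, each a list of 3 entries, a list of its own where there are three numbers: the turn, a rotation vector about the world's x, y, z in degrees, then the shift along the world's x, y, z in m, then the closure, from 0 (fully open) to 1 (shut). In form: [[[wx, wy, wz], [tx, ty, tz], gripper], ...]. A call has 1 to 12 rows; each row shifts and turns the commanded pose from where the row before left it; what a row does not reach is not made up. A row lasts 1/8 s, in which the tool goes at most 62.5 mm and 10.7 degrees, less where a joint would pass 70% of its speed; a pose out of reach is approached as far as the arm can. A call is refused whole if a number of a shift passes 0.0625 or a number of a turn 10.7, either way. A call with a gripper value outside its range is refused whole. The fingers move at their own pace and stop on an object; FORCE is the grip in N (left out, the last holds). Time passes only in rows, so rows that do not move let the fingers close. It gives the time, the measured TCP pose, the force, the opening and the grip force at its end, in the units of the state.
- state(): the state, without advancing time (a new reading comes with each control period).
- optics.capture(name): name is "scene" or "top" or "wrist"; returns the picture (420x560x3 uint8, red, green, blue); there is no depth.
- optics.camera_info(name): a dict with "K" (3x3 intrinsics, pixels), "k1" (the pictures are not rectified: a ray, as slopes to the right and down, at radius r is drawn at 1 + k1 r^2 times it, then the intrinsics apply), "R" (3x3) and "t" (3): a world point X has camera coordinates R X + t; the wrist camera has in their place "tool_from_camera" (4x4, takes a point from camera to tool coordinates, whose origin is the TCP and whose axes are the flange's). Camera axes: x right, y down, z forward; pixel columns grow to the right and rows downward; lengths in mm; the calibration is good to about 2 mm. A picture is of the moment at which its call begins: read the wrist's pose just before it. camera_info takes no time and is no camera call.
- order.finish_job(): hands the job in; it is judged then, once.
The state is a dict: "t": time; "joints": joint angles; "qvel": joint speeds; "effort": joint torques, N m; "ee_pos": TCP position; "tool_rot": TCP orientation; "ft_force": force on the tool from outside, world axes, zero at the start; "ft_torque": the same for the moment, N m; "finger_gap": finger opening in mm; "gripper_force": force on a finger pad.
Only numpy, scipy, OpenCV 4.12 (cv2) and the standard library are available. Lean on these libraries where they do the work, as an engineer would, in place of code of your own. Each camera call takes 0.05 s, during which the arm holds its last target. There are 200 camera calls.

### The job

Pack up after the candle class. Put all the finished candles that are there into the green crate (standing or lying, as long as they are wholly inside), then shut the lid fully, and then swing the red-tipped clamp over until it lies down flat on the closed lid. At any point in the job, slide the white wax smoother, grip upwards, edgewise into the slot of the wooden holder until it is fully home. Leave the bowl, jar and cup where they are.

Things in the scene. Friction and masses are not known exactly. Their poses are not given: they have to be found in the camera images.
- crate: the green plastic crate, fixed to the table, open on top: outside 160 (x) x 250 (y) x 110 mm high, walls and floor 6 mm; origin at the centre of its underside, x points away from the robot towards the lid's hinge, y along its long side.
- crate_in (a point): the centre of the crate's inner floor, 6 mm above the table; axes as the crate's. The inside is 148 x 238 mm and 104 mm deep.
- lid (a joint): lid hinge angle in rad: 0 = shut, grows as it opens (start: about upright, 1.57; most 1.75). The lid is a flat green plate, 166 mm from hinge to free edge, 256 mm wide, 8 mm thick, no handle. Its stiff hinge stays where it is left; 3 to 5 N near its middle move it. Shut it by pushing its outer face (the upper face when shut) from behind, over and down.
- lid_hinge (a point): the middle of the lid's hinge line, on top of the crate's far (+x) wall, 110 mm up; the line runs along the crate's y. At angle q the lid's underside runs from here along (-cos q) in the crate's x and (sin q) in z. This point's own axes turn with the lid.
- clamp (a joint): angle in rad of the clamp arm on the crate's front (-x) wall: 0 = upright, negative = leaning to the robot (to -0.25), pi/2 = lying flat on the shut lid. A steel bar 24 mm wide, 10 mm thick with a red end 28 mm wide, 14 mm thick; it reaches 86 mm from its pivot and stays where it is left; 1 to 2 N at the red end push it over.
- clamp_hinge (a point): the pivot of the clamp arm, at the middle of the crate's front edge: 86 mm before the crate's centre (-x), 124 mm up; the pivot runs along the crate's y. At angle q the arm points along (sin q) in the crate's x and (cos q) in z. Its own axes turn with the arm.
- clamp_tip (a point): a point in the red end of the clamp arm, on its centre line, 80 mm from the pivot.
- candle_ivory: a finished square pillar candle, ivory, 45 x 45 mm and 80 mm tall, about 0.14 kg; origin at its centre (40 mm above the bottom), z along its height, x and y along the normals of its sides. It stands upright on the work surface at the start. May be absent.
- candle_honey: a finished square pillar candle, honey yellow, 45 x 45 mm and 80 mm tall, about 0.14 kg; origin at its centre (40 mm above the bottom), z along its height, x and y along the normals of its sides. It stands upright on the work surface at the start. May be absent.
- candle_red: a finished square pillar candle, dark red, 45 x 45 mm and 80 mm tall, about 0.14 kg; origin at its centre (40 mm above the bottom), z along its height, x and y along the normals of its sides. It stands upright on the work surface at the start. May be absent.
- candle_blue: a finished square pillar candle, blue, 45 x 45 mm and 80 mm tall, about 0.14 kg; origin at its centre (40 mm above the bottom), z along its height, x and y along the normals of its sides. It stands upright on the work surface at the start. May be absent.
- smoother: wax smoother: flat white plate 140 (x) x 80 (y) x 5 mm with an upright red grip on top, about 0.14 kg; origin at the centre of the plate's underside. The grip is centred 40 mm behind the origin (-x), 30 mm long in x, 24 mm wide in y, from 5 to 60 mm above the plate's underside. The +x edge goes into the slot first. It lies flat on the table at the start.
- holder: wooden holder, fixed: 140 (x) x 116 (y) x 42 mm high; origin on the table; x points away from the robot, into the slot. Its raised floor (top 20 mm up) runs from x = -60 to +70 mm; roof (34 to 42 mm up) and side walls cover it from x = -10 mm on, making a slot 92 mm wide and 14 mm high, open to -x, that ends at a stop at x = +70 mm.
- slot_end (a point): the middle of the slot's end, on its raised floor at the stop (20 mm above the table); axes as the holder's. Fully home, the smoother's leading edge touches the stop here and its grip stays outside the roof.
- bowl: steel bowl, 150 mm across, 65 mm high, origin at the centre of its underside. A bystander: leave it where it is.
- jar: white jar with red cap, 70 mm across, 100 mm high, origin at the centre of its underside. A bystander: leave it where it is.
- cup: white mug, 80 mm across, 90 mm high, origin at the centre of its underside. A bystander: leave it where it is.
Mind the look-alikes: they are no part of the job. Of the things like the candle_red, leave any that is turquoise; of the rest the larger one is meant.

How it is judged (in metres and radians):
On the way, in this order (a step that is already met when the one before it is completed fails the run):
1. all the candles are inside the crate (x of candle_ivory in the frame of crate_in between -0.075 and 0.075 m and y of candle_ivory in the frame of crate_in between -0.12 and 0.12 m and z of candle_ivory in the frame of crate_in between 0 and 0.075 m and x of candle_honey in the frame of crate_in between -0.075 and 0.075 m and y of candle_honey in the frame of crate_in between -0.12 and 0.12 m and z of candle_honey in the frame of crate_in between 0 and 0.075 m and x of candle_red in the frame of crate_in between -0.075 and 0.075 m and y of candle_red in the frame of crate_in between -0.12 and 0.12 m and z of candle_red in the frame of crate_in between 0 and 0.075 m and x of candle_blue in the frame of crate_in between -0.075 and 0.075 m and y of candle_blue in the frame of crate_in between -0.12 and 0.12 m and z of candle_blue in the frame of crate_in between 0 and 0.075 m), for 0.2 s.
2. then the lid is shut (value of joint lid below 0.05 rad), for 0.2 s.
3. then the clamp lies down on the shut lid (value of joint clamp above 1.47 rad and value of joint lid below 0.05 rad), for 0.2 s.
At the end, for the whole second after the job is handed in: All the candles present are inside the crate, the lid is shut (under 0.05 rad), the clamp is down (over 1.47 rad), and the smoother lies released in the holder's slot, grip up, its leading edge within 15 mm of the stop, within 12 mm of the slot's middle and 0.2 rad of its direction (all of step 1 and all of step 3 and x of smoother in the frame of slot_end between -0.085 and -0.06 m and y of smoother in the frame of slot_end between -0.012 and 0.012 m and z of smoother in the frame of slot_end between -0.004 and 0.009 m and angle between the x axis of smoother and the x axis of holder, either way round below 0.2 rad and angle between smoother's own z axis and vertical below 0.2 rad and linear speed of smoother below 0.02 m/s); the robot touches nothing.
It fails at once if the bowl is moved by more than 40 mm (distance of bowl from where it was at the start of the episode above 0.04 m).
It fails at once if the jar is moved by more than 40 mm (distance of jar from where it was at the start of the episode above 0.04 m).
It fails at once if the cup is moved by more than 40 mm (distance of cup from where it was at the start of the episode above 0.04 m).
Of candle_ivory, candle_honey, candle_red, candle_blue only 2 to 4 are there at a start; the rules pass over those that are not, and their reading is None.
At some moment in a run one of candle_ivory, candle_honey, candle_red, candle_blue, smoother may be knocked a few centimetres aside while the robot is not near it.
Once in a run the grip may slacken for a moment while it holds something.
It also fails if it takes over 210 s, if anything falls off the work surface, if the arm or the gripper's body presses on something with over 40 N, if the wrist force passes 120 N, or if a joint passes its speed limit or range.

## Working session

There is one attempt and no reset: what is moved stays moved. The work goes in short steps, Python scripts to look and compute and a shell command to move; the robot and the scene stay as the last step left them, time stands still between calls to the robot, and variables do not carry over. Pictures are saved under pics/ and viewed, at most 14 in all, crops included, and the job is handed in when it is done.

```bash
mkdir -p pics; ls
python3 - <<'E'
from station import state, optics, order
import cv2,numpy as np
s=state();print(s['t'],s['ee_pos'],s['tool_rot'],s['finger_gap'])
for n in ['scene','top','wrist']:
    im=optics.capture(n);cv2.imwrite(f'pics/{n}0.png',im[:,:,::-1])
    c=optics.camera_info(n);print(n,{k:np.round(v,3).tolist() for k,v in c.items()})
a=cv2.imread('pics/scene0.png');b=cv2.imread('pics/top0.png')
E
```

```text
pics
0.0 [244.8757313  628.3140476  237.92507256] [ 1.84838688e-01  9.82768143e-01 -1.13073523e-03 -3.98415473e-04] 85.28418133537605
scene {'K': [[536.814, 0.0, 278.779], [0.0, 536.814, 201.856], [0.0, 0.0, 1.0]], 'k1': -0.119, 'R': [[0.557, 0.831, -0.015], [0.483, -0.338, -0.807], [-0.675, 0.442, -0.59]], 't': [-248.639, -205.151, 1873.781]}
top {'K': [[488.339, 0.0, 275.805], [0.0, 488.339, 208.794], [0.0, 0.0, 1.0]], 'k1': -0.165, 'R': [[-0.027, -1.0, -0.005], [-0.985, 0.028, -0.173], [0.173, 0.001, -0.985]], 't': [-67.527, 580.869, 1220.169]}
wrist {'K': [[331.588, 0.0, 282.554], [0.0, 331.588, 209.26], [0.0, 0.0, 1.0]], 'k1': -0.074, 'tool_from_camera': [[0.0, -0.966, -0.259, 66.209], [1.0, 0.0, -0.0, 0.64], [0.0, -0.259, 0.966, -134.366], [0.0, 0.0, 0.0, 1.0]]}
```

View pics/top0.png

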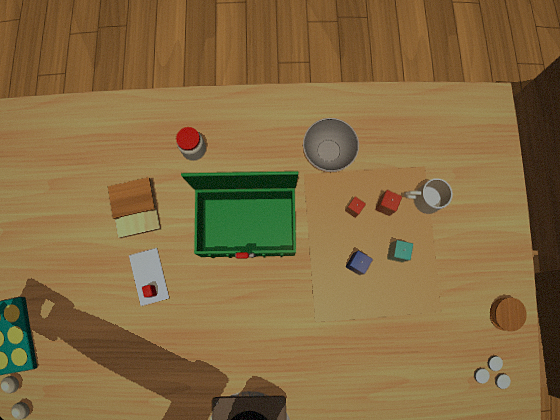

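View pics/scene0.png

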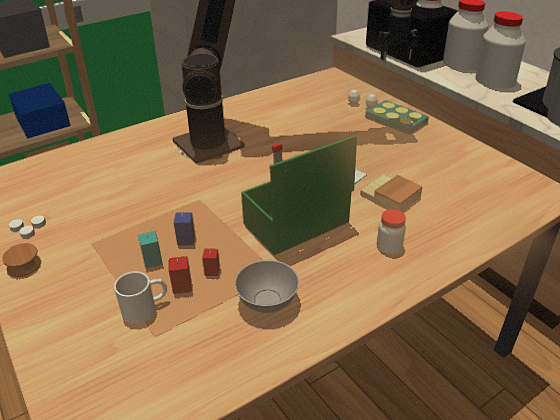

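The scene holds a large red candle (top picture: 389,202), beside the cup, and a blue one (359,262). The small red (356,206) and turquoise (402,250) are look-alikes, and I see no ivory or honey candle. The smoother is at (149,277), grip end nearest the robot. The holder is at (134,207), the crate at (246,222), and the clamp is red at (243,255).

```bash
cat > h.py <<'E'
import cv2,numpy as np
from station import state,optics
from scipy.spatial.transform import Rotation as Ro
def cam(n,s=None):
    c=optics.camera_info(n);K=np.array(c['K']);d=np.array([c['k1'],0,0,0,0.])
    if n=='wrist':
        s=s or state();T=np.array(c['tool_from_camera']);Rt=Ro.from_quat(s['tool_rot']).as_matrix()
        Rwc=Rt@T[:3,:3];C=Rt@T[:3,3]+np.array(s['ee_pos'])
    else:
        R=np.array(c['R']);Rwc=R.T;C=-R.T@np.array(c['t'])
    return K,d,Rwc,C
def rays(c,px):
    K,d,R,C=c
    u=cv2.undistortPoints(np.array(px,float).reshape(-1,1,2),K,d).reshape(-1,2)
    return np.c_[u,np.ones(len(u))]@R.T
def plane(c,px,z):
    r=rays(c,px);return c[3]+r*((z-c[3][2])/r[:,2])[:,None]
def proj(c,X):
    K,d,R,C=c;p=(np.array(X,float).reshape(-1,3)-C)@R
    return cv2.projectPoints(p,np.zeros(3),np.zeros(3),K,d)[0].reshape(-1,2)
def rect(c,mask,z,tag=''):
    cs,_=cv2.findContours(mask.astype(np.uint8),cv2.RETR_EXTERNAL,cv2.CHAIN_APPROX_NONE)
    for k in cs:
        if cv2.contourArea(k)<25: continue
        w=plane(c,k.reshape(-1,2),z)[:,:2].astype(np.float32)
        (x,y),(a,b),t=cv2.minAreaRect(w)
        print(tag,'px',k.reshape(-1,2).mean(0).round(0),'xy',round(x),round(y),'size',round(a),round(b),'ang',round(t,1))
E
python3 - <<'E'
from h import *
b=cv2.imread('pics/top0.png');c=cam('top')
hsv=cv2.cvtColor(b,cv2.COLOR_BGR2HSV);H,S,V=[hsv[:,:,i].astype(int) for i in range(3)]
x=np.zeros(H.shape,bool);x[170:290,330:420]=1
for n,p in dict(red=(389,200),redside=(389,212),sm=(356,204),blue=(360,260),blueside=(352,262),teal=(403,248),plate=(145,265),grip=(149,291),roof=(133,197),ledge=(138,224)).items(): print(n,hsv[p[1],p[0]])
red=((H<8)|(H>172))&(S>150)
rect(c,red,80,'red')
rect(c,(H>105)&(H<135)&(S>60)&x,80,'blue')
rect(c,(H>80)&(H<100)&(S>60)&x,80,'teal')
L=np.zeros(H.shape,bool);L[240:310,125:175]=1
rect(c,(S<60)&(V>120)&L,5,'plate')
for nm,z,px in [('crate front rim corners',110,[(195,255),(296,255)]),('crate far corners',110,[(196,192),(296,189)]),('holder roof',42,[(108,187),(152,178),(158,208),(112,219)]),('ledge',20,[(116,220),(157,211),(160,229),(119,238)]),('jar',100,[(188,138)]),('cup',90,[(437,194)]),('bowl',65,[(331,145)])]:
    print(nm,plane(c,px,z)[:,:2].round(0).tolist())
def crop(n,x0,y0,x1,y1,k): return cv2.resize(b[y0:y1,x0:x1],None,fx=k,fy=k,interpolation=cv2.INTER_CUBIC)
A=crop('',100,160,310,310,3.8);B=crop('',335,180,455,280,3.8)
cv2.imwrite('pics/cA.png',A);cv2.imwrite('pics/cB.png',B)
E
```

```text
red [  5 186 156]
redside [ 12 147  87]
sm [  5 175 137]
blue [114  84 119]
blueside [114  99 131]
teal [ 82 115 133]
plate [ 90   9 164]
grip [  3 191 163]
roof [ 14 170 126]
ledge [ 30  82 156]
red px [149. 291.] xy 374 241 size 30 32 ang 14.4
red px [242. 255.] xy 460 4 size 30 13 ang 88.6
red px [356. 205.] xy 577 -289 size 33 35 ang 50.6
red px [391. 201.] xy 587 -379 size 44 44 ang 64.8
red px [188. 138.] xy 769 144 size 61 61 ang 87.7
blue px [356. 262.] xy 432 -288 size 49 51 ang 57.9
teal px [403. 250.] xy 459 -403 size 41 43 ang 77.3
plate px [148. 277.] xy 413 262 size 141 80 ang 13.8
crate front rim corners [[459.0, 118.0], [452.0, -130.0]]
crate far corners [[617.0, 115.0], [617.0, -135.0]]
holder roof [[653.0, 368.0], [673.0, 246.0], [591.0, 228.0], [565.0, 354.0]]
ledge [[565.0, 350.0], [587.0, 236.0], [538.0, 228.0], [516.0, 340.0]]
jar [[763.0, 139.0]]
cup [[599.0, -500.0]]
bowl [[743.0, -234.0]]
```

View pics/cA.png

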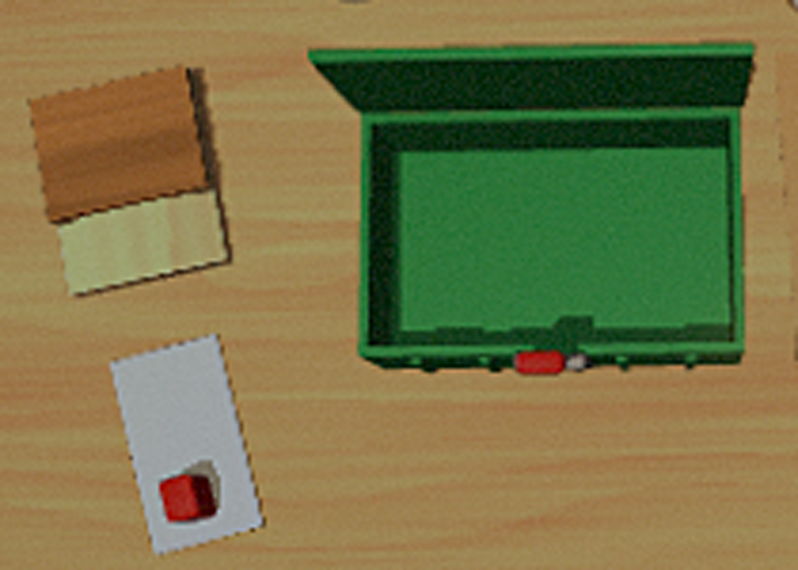

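View pics/cB.png

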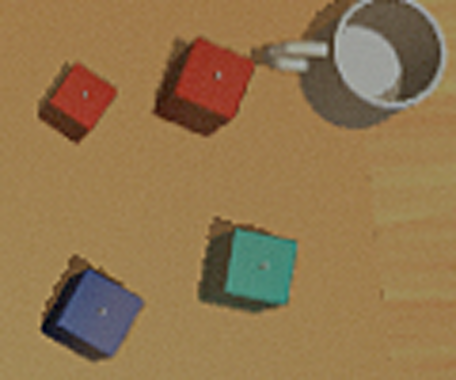

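The crops confirm the layout. In top-picture pixels, the wicks are at red (392.6,200) and blue (361.8,262). The smoother's long edge is turned about 14° and the holder about 11°. I'll get the exact numbers, then start with the smoother since the arm is nearest to it.

```bash
python3 - <<'E'
from h import *
b=cv2.imread('pics/top0.png');c=cam('top')
hsv=cv2.cvtColor(b,cv2.COLOR_BGR2HSV);H,S,V=[hsv[:,:,i].astype(int) for i in range(3)]
red=((H<8)|(H>172))&(S>150)&(V>100)
for z in (60,80,200): rect(c,red,z,z)
print('wicks',plane(c,[(392.6,200),(361.8,262.1)],82)[:,:2])
print('clamp tip px scene', end=' ')
print(plane(cam('scene'),[(277,148)],205)[:,:2], plane(c,[(242,256)],205)[:,:2])
E
python3 -m jog '[[[0,0,9],[0.03,-0.06,0],0],[[0,0,9],[0.03,-0.06,0],0],[[0,0,9],[0.03,-0.06,0],0],[[0,0,8],[0.03,-0.06,0],0],[[0,0,0],[0.009,-0.06,0],0],[[0,0,0],[0,-0.06,0],0],[[0,0,0],[0,-0.016,0],0],[[0,0,0],[0,0,0],0]]' 40
python3 - <<'E'
from h import *
s=state();print(s['ee_pos'],s['joints'])
im=optics.capture('wrist')[:,:,::-1].copy();c=cam('wrist',s)
g=proj(c,[(374,252,60),(413,262,5)]);print(g)
cv2.imwrite('pics/w1.png',im)
hsv=cv2.cvtColor(im,cv2.COLOR_BGR2HSV);H,S,V=[hsv[:,:,i].astype(int) for i in range(3)]
rect(c,((H<8)|(H>172))&(S>150),60,'grip')
rect(c,(S<60)&(V>120),5,'plate')
E
```

```text
60 px [147. 291.] xy 374 252 size 29 22 ang 11.7
60 px [242. 255.] xy 461 7 size 28 13 ang 88.6
60 px [356. 205.] xy 581 -293 size 34 34 ang 53.9
60 px [391. 200.] xy 592 -384 size 45 43 ang 65.5
60 px [187. 138.] xy 778 149 size 60 59 ang 87.9
80 px [147. 291.] xy 374 246 size 28 22 ang 11.7
80 px [242. 255.] xy 460 6 size 28 13 ang 88.6
80 px [356. 205.] xy 578 -290 size 33 33 ang 53.9
80 px [391. 200.] xy 588 -380 size 44 42 ang 65.5
80 px [187. 138.] xy 771 145 size 59 58 ang 87.9
200 px [147. 291.] xy 372 214 size 25 20 ang 11.7
200 px [242. 255.] xy 450 -3 size 25 11 ang 88.6
200 px [356. 205.] xy 556 -270 size 30 30 ang 53.9
200 px [391. 200.] xy 565 -351 size 40 38 ang 65.5
200 px [187. 138.] xy 730 122 size 53 52 ang 87.9
wicks [[ 587.69831943 -383.72574044]
 [ 431.73292122 -295.11158027]]
clamp tip px scene [[460.18851499 -11.26986538]] [[446.08411044  -4.75482149]]
t: 1.15
ee_pos: [366.1, 268.9, 239.4]
tool_rot: [-0.118, 0.993, 0.0, 0.0]
ft_force: [0.0, 0.4, 1.1]
finger_gap: 85.5
gripper_force: 0.0
[366.11233469 268.88651057 239.42420686] [ 4.09198751e-01 -2.20999686e-01  2.09723039e+00  5.23759189e-04
  1.26466202e+00 -1.39893779e+00]
[[262.70318384 194.36054498]
 [266.43143324 218.00898581]]
grip px [264. 190.] xy 370 252 size 33 22 ang 13.6
plate px [297. 253.] xy 448 307 size 46 11 ang 14.1
plate px [241. 207.] xy 407 231 size 7 22 ang 29.9
plate px [276. 176.] xy 375 262 size 67 61 ang 14.4
```

View pics/w1.png

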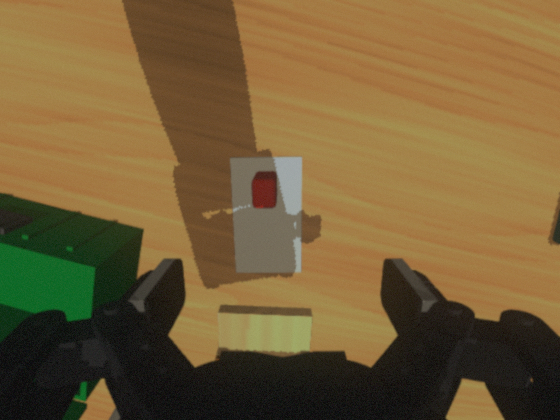

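Wrist view: grip at (264,190), plate below it, holder ledge at (265,332). This matches the top-view estimate. Next I correct the position and descend.

```bash
python3 -m jog '[[[0,0,0],[0.003,-0.008,-0.05],0],[[0,0,0],[0.003,-0.008,-0.04],0],[[0,0,0],[0,0,0],0],[[0,0,0],[0,0,0],0]]'
```

```text
t: 1.7
ee_pos: [372.8, 254.6, 150.8]
tool_rot: [-0.12, 0.993, 0.0, 0.001]
ft_force: [0.2, 0.6, 0.7]
finger_gap: 85.4
gripper_force: 0.0
```

```bash
python3 -m jog '[[[0,0,0],[0,-0.002,-0.05],0],[[0,0,0],[0,0,-0.04],0],[[0,0,0],[0,0,-0.027],0],[[0,0,0],[0,0,0],0],[[0,0,0],[0,0,0],1],[[0,0,0],[0,0,0],1],[[0,0,0],[0,0,0],1],[[0,0,0],[0,0,0],1],[[0,0,0],[0,0,0],1],[[0,0,0],[0,0,0],1]]' 60
```

```text
t: 2.95
ee_pos: [372.9, 251.6, 33.4]
tool_rot: [-0.119, 0.993, 0.0, 0.001]
ft_force: [-1.2, -0.5, 6.0]
finger_gap: 23.2
gripper_force: 60.4
```

```bash
python3 -m jog '[[[0,0,0],[0,0,0.03],1],[[0,0,0],[0,0,0.04],1],[[0,0,-1],[0.03,0.005,0],1],[[0,0,-1],[0.03,0.005,0],1],[[0,0,-1],[0.01,0.004,0],1],[[0,0,0],[0,0,0],1],[[0,0,0],[0,0,0],1]]'
python3 - <<'E'
from h import *
s=state();print(s['ee_pos'],s['finger_gap'])
for n in('top','wrist'): cv2.imwrite(f'pics/{n}2.png',optics.capture(n)[:,:,::-1])
b=cv2.imread('pics/top2.png')[150:330,80:240];w=cv2.imread('pics/wrist2.png')
a=cv2.resize(b,None,fx=2.3,fy=2.3,interpolation=cv2.INTER_CUBIC)
cv2.imwrite('pics/m2.png',np.hstack([a,cv2.resize(w,(432,324)) if 0 else cv2.copyMakeBorder(cv2.resize(w,(420,315)),0,a.shape[0]-315,0,0,0)]))
E
```

```text
t: 3.82
ee_pos: [440.5, 265.0, 101.5]
tool_rot: [-0.093, 0.996, -0.0, -0.001]
ft_force: [0.4, -0.3, -0.9]
finger_gap: 23.0
gripper_force: 59.5
[440.50434957 265.03147725 101.47291333] 23.033423255516542
```

View pics/m2.png

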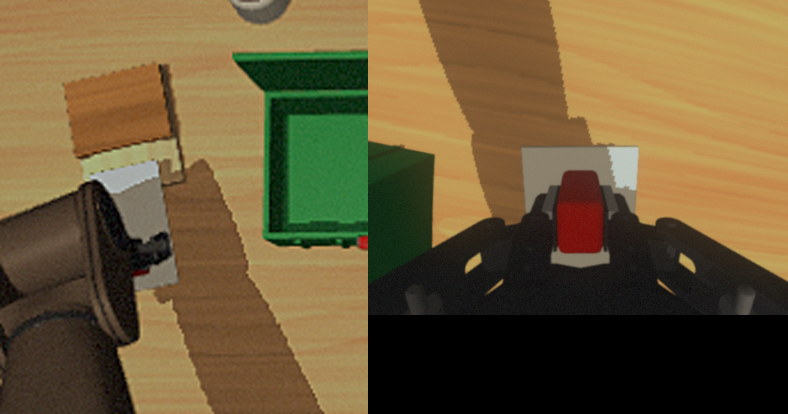

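Grip held: red block at (580,215) in the wrist half. In the top half, the plate's nose is at about (130,163) over the ledge, nearly parallel to the holder. Next I refine the holder's pose from the ledge and roof colours.

Run:
```python
from h import *
c=cam('top')
b=cv2.imread('pics/top0.png');hsv=cv2.cvtColor(cv2.bilateralFilter(b,7,40,5),cv2.COLOR_BGR2HSV);H,S,V=[hsv[:,:,i].astype(int) for i in range(3)]
L=np.zeros(H.shape,bool);L[170:243,100:165]=1
for p in [(133,197),(120,205),(100,200),(140,224),(165,200),(110,230)]: print(p,hsv[p[1],p[0]],end=' ')
rect(c,(H>=22)&(S<125)&(V>110)&L,20,'ledge')
rect(c,(S>158)&(V>90)&(V<150)&L,42,'roof')
b=cv2.imread('pics/top2.png');hsv=cv2.cvtColor(b,cv2.COLOR_BGR2HSV);H,S,V=[hsv[:,:,i].astype(int) for i in range(3)]
P=np.zeros(H.shape,bool);P[210:290,110:165]=1
z=72
m=(S<60)&(V>75)&P;rect(c,m,z,'plate')
e=[(x:=np.where(m[r])[0].max(),r) for r in range(226,268)]
w=plane(c,e,z)
l=np.polyfit(w[:,0],w[:,1],1);print('right edge angle',np.degrees(np.arctan(l[0])),'pts',w[0,:2],w[-1,:2])
k=cv2.imread('pics/wrist2.png');s=state();cw=cam('wrist',s)
# front (far) edge corners of plate at wrist: crop px *4/3
pt=plane(cw,[((523-368)*4/3,148*4/3),((639-368)*4/3,148*4/3)],72);print(pt[:,:2])
```

```text
(133, 197) [ 14 176 129] (120, 205) [ 14 176 129] (100, 200) [ 18 128 157] (140, 224) [ 31  80 160] (165, 200) [ 18 125 159] (110, 230) [ 22 114 157] ledge px [126. 229.] xy 546 315 size 66 173 ang 19.8
roof px [131. 198.] xy 622 305 size 92 116 ang 10.9
plate px [148. 269.] xy 430 249 size 29 50 ang 11.8
plate px [139. 236.] xy 506 279 size 90 80 ang 11.0Traceback (most recent call last):
  File "<stdin>", line 12, in <module>
    return umr_maximum(a, axis, None, out, keepdims, initial, where)
ValueError: zero-size array to reduction operation maximum which has no identity
```

```bash
python3 -m jog '[[[0,0,0],[-0.001,0.003,-0.03],1],[[0,0,0],[0,0,-0.014],1],[[0,0,0],[0,0,0],1],[[0,0,0],[0.0196,0.0038,0],1],[[0,0,0],[0.0196,0.0038,0],1],[[0,0,0],[0.0147,0.0028,0],1],[[0,0,0],[0,0,0],1]]'
python3 - <<'E'
from h import *
cv2.imwrite('pics/w3.png',cv2.resize(optics.capture('scene')[130:230,330:450,::-1],None,fx=5,fy=5,interpolation=cv2.INTER_CUBIC))
E
```

```text
t: 4.8
ee_pos: [496.2, 278.9, 59.1]
tool_rot: [-0.093, 0.996, 0.0, 0.001]
ft_force: [0.1, -1.3, -1.1]
finger_gap: 23.1
gripper_force: 59.4
```

View pics/w3.png

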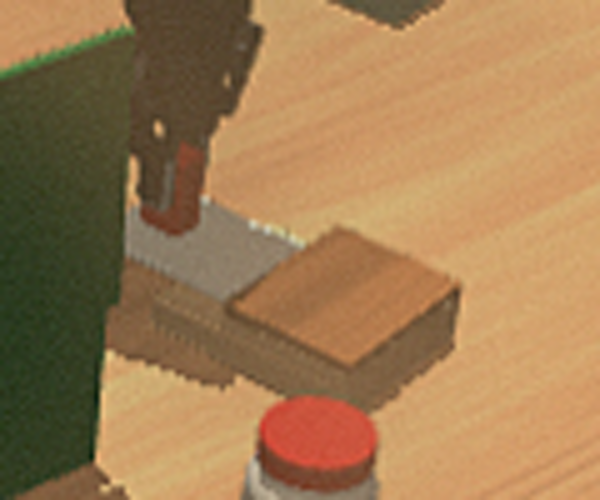

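The plate's nose is entering under the roof (edge at about (235,300)), with no side force. I'll push further in, with force checks.

```bash
python3 -m jog '[[[0,0,0],[0.0147,0.0028,-0.002],1],[[0,0,0],[0.0147,0.0028,0],1],[[0,0,0],[0.0147,0.0028,0],1],[[0,0,0],[0.004,0.0008,0],1],[[0,0,0],[0,0,0],1]]'; python3 -m jog '[[[0,0,0],[0.004,0.0008,0],1],[[0,0,0],[0.004,0.0008,0],1],[[0,0,0],[0,0,0],1]]'
```

```text
t: 5.48
ee_pos: [543.2, 287.8, 56.2]
tool_rot: [-0.093, 0.996, -0.0, -0.0]
ft_force: [-0.4, 0.5, -0.2]
finger_gap: 23.2
gripper_force: 59.4
t: 5.85
ee_pos: [548.1, 288.9, 55.4]
tool_rot: [-0.094, 0.996, -0.001, -0.004]
ft_force: [-5.6, -1.8, 2.5]
finger_gap: 23.5
gripper_force: 59.8
```

```bash
python3 -m jog '[[[0,0,0],[0.004,0.0008,0],1],[[0,0,0],[0.003,0.0005,0],1],[[0,0,0],[0,0,0],1]]'
python3 - <<'E'
from h import *
a=optics.capture('scene')[130:230,330:450,::-1];b=optics.capture('top')[150:270,80:200,::-1]
r=lambda i:cv2.resize(i,(400,400),interpolation=cv2.INTER_CUBIC)
cv2.imwrite('pics/w4.png',np.hstack([r(a),r(b)]))
E
```

```text
t: 6.22
ee_pos: [548.3, 288.9, 55.0]
tool_rot: [-0.094, 0.995, -0.003, -0.014]
ft_force: [-26.4, -7.6, 16.4]
finger_gap: 23.3
gripper_force: 62.0
```

View pics/w4.png

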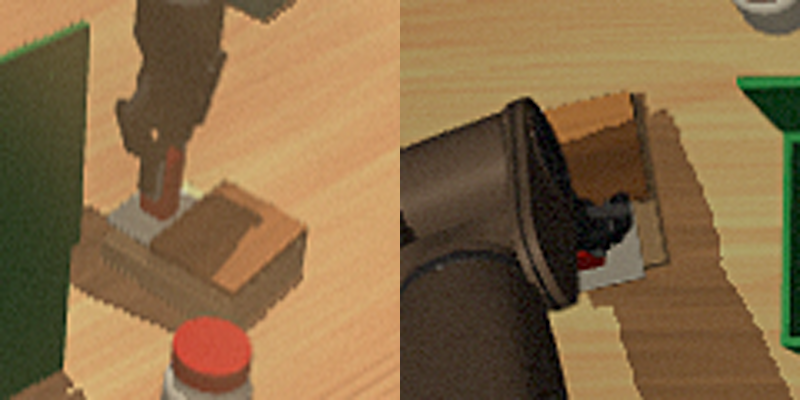

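It's firmly at the stop. I'll release and rise.

```bash
python3 -m jog '[[[0,0,0],[-0.008,-0.0016,-0.001],1],[[0,0,0],[0,0,0],0.5],[[0,0,0],[0,0,0],0],[[0,0,0],[0,0,0],0],[[0,0,0],[0,0,0],0],[[0,0,0],[0,0,0.05],0],[[0,0,0],[0,0,0.06],0],[[0,0,0],[0,0,0.06],0],[[0,0,0],[0,0,0.06],0],[[0,0,0],[0,0,0.06],0],[[0,0,0],[-0.04,-0.03,0.01],0],[[0,0,0],[-0.04,-0.05,0],0]]'
python3 -m jog '[[[0,0,-7],[0,-0.06,0],0],[[0,0,-7],[0,-0.06,0],0],[[0,0,-7],[0,-0.06,0],0],[[0,0,-7],[0,-0.06,0],0],[[0,0,-7],[0,-0.06,0],0],[[0,0,-5],[0,-0.06,0],0],[[0,0,0],[0,0,0],0]]'
python3 - <<'E'
from h import *
from station import state
print(state()['joints'])
b=optics.capture('top')[:,:,::-1];cv2.imwrite('pics/top5.png',b);c=cam('top')
hsv=cv2.cvtColor(b,cv2.COLOR_BGR2HSV);H,S,V=[hsv[:,:,i].astype(int) for i in range(3)]
rect(c,((H<8)|(H>172))&(S>150)&(V>100),80,'red@80')
L=np.zeros(H.shape,bool);L[:,:180]=1
rect(c,((H<8)|(H>172))&(S>150)&(V>100)&L,80,'grip')
x=np.zeros(H.shape,bool);x[170:330,310:460]=1
rect(c,(H>105)&(H<135)&(S>60)&x,80,'blue')
rect(c,(S<60)&(V>120)&L,25,'plate')
E
```

```text
t: 7.82
ee_pos: [470.9, 210.3, 357.6]
tool_rot: [-0.094, 0.996, 0.0, 0.002]
ft_force: [-0.0, -0.6, -0.2]
finger_gap: 85.7
gripper_force: 0.0
t: 8.7
ee_pos: [470.5, -153.2, 355.0]
tool_rot: [0.256, 0.967, -0.0, -0.0]
ft_force: [-0.2, 0.8, -0.5]
finger_gap: 85.4
gripper_force: 0.0
[-5.19889653e-01 -1.88054888e-01  1.86155558e+00 -6.27461496e-04
  1.46852092e+00 -1.57266895e+00]
red@80 px [242. 255.] xy 460 6 size 28 13 ang 88.9
red@80 px [132. 223.] xy 547 288 size 27 22 ang 9.4
red@80 px [358. 202.] xy 583 -295 size 33 18 ang 48.9
red@80 px [391. 200.] xy 587 -380 size 44 43 ang 64.9
red@80 px [187. 138.] xy 771 145 size 59 58 ang 87.9
grip px [132. 223.] xy 547 288 size 27 22 ang 9.4
grip px [178. 138.] xy 769 170 size 42 8 ang 1.0
blue px [358. 262.] xy 431 -288 size 49 51 ang 57.1
plate px [ 18. 413.] xy 42 630 size 28 38 ang 3.9
plate px [  8. 386.] xy 113 660 size 32 41 ang 10.3
plate px [137. 225.] xy 550 290 size 64 80 ang 11.2
```

```bash
python3 -m jog '[[[0,0,3],[0.03,-0.06,-0.04],0],[[0,0,0],[0.03,-0.06,-0.04],0],[[0,0,0],[0.03,-0.06,-0.04],0],[[0,0,0],[0.027,-0.049,-0.035],0],[[0,0,0],[0,0,0],0],[[0,0,0],[0,0,0],0]]'
python3 - <<'E'
from h import *
s=state();b=optics.capture('wrist')[:,:,::-1].copy();c=cam('wrist',s)
print(s['ee_pos'])
hsv=cv2.cvtColor(b,cv2.COLOR_BGR2HSV);H,S,V=[hsv[:,:,i].astype(int) for i in range(3)]
rect(c,((H<8)|(H>172))&(S>150)&(V>100),80,'red')
rect(c,((H<8)|(H>172))&(S>150),80,'redall')
cv2.imwrite('pics/w6.png',b)
E
```

```text
t: 9.5
ee_pos: [569.2, -338.6, 226.4]
tool_rot: [0.227, 0.974, 0.0, -0.0]
ft_force: [-0.4, -0.1, 1.0]
finger_gap: 85.5
gripper_force: 0.0
[ 569.19406852 -338.58940562  226.38561006]
red px [250. 237.] xy 586 -381 size 41 43 ang 63.8
red px [334. 183.] xy 576 -294 size 29 28 ang 52.3
redall px [253. 222.] xy 581 -376 size 45 57 ang 64.0
redall px [326. 176.] xy 573 -295 size 37 36 ang 53.4
```

View pics/w6.png

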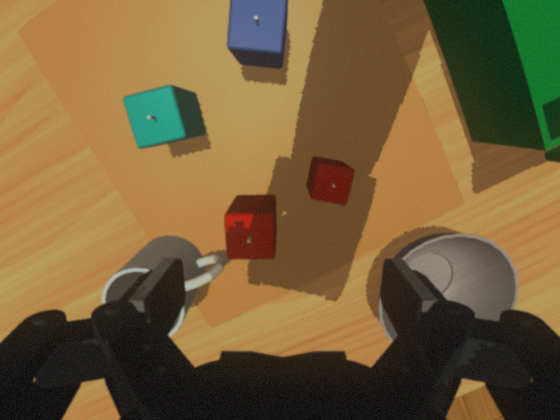

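Wrist view: red candle top at (250,237), small red at (333,183), and the cup handle at (190–228, 258–290) close to the candle's far side. I'll check the handle's clearance from the finger.

```bash
python3 - <<'E'
from h import *
s=state();print(s['ee_pos'],s['joints'])
E
python3 -m jog '[[[0,0,0],[0,0,0],0]]'
python3 - <<'E'
from h import *
s=state();print(s['ee_pos'])
b=optics.capture('wrist')[:,:,::-1].copy();c=cam('wrist',s)
cv2.imwrite('pics/w7.png',b)
hsv=cv2.cvtColor(b,cv2.COLOR_BGR2HSV);H,S,V=[hsv[:,:,i].astype(int) for i in range(3)]
rect(c,((H<8)|(H>172))&(S>150)&(V>100),80,'red')
ct=cam('top')
for z in(30,70): print('handle top view',z,plane(ct,[(403,193.5),(406,190.5),(409,197),(415,197)],z)[:,:2].round().tolist())
d=np.array([np.cos(np.radians(63.8)),np.sin(np.radians(63.8))])
for w in(-57,-42,42,57): print(w,(np.array([586.5,-381.5])+w*d).round())
E
```

```text
[ 569.42243614 -338.61913192  228.0799891 ] [-6.89534833e-01  2.66622312e-01  1.62161317e+00  4.16199948e-04
  1.25099685e+00 -1.80351496e+00]
t: 9.68
ee_pos: [569.3, -339.0, 229.3]
tool_rot: [0.227, 0.974, -0.001, 0.002]
ft_force: [-0.8, 1.1, 0.9]
finger_gap: 85.7
gripper_force: 0.0
[ 569.30320606 -339.02457046  229.32409047]
red px [251. 234.] xy 586 -381 size 41 42 ang 63.8
red px [333. 180.] xy 576 -294 size 29 28 ang 52.8
handle top view 30 [[614.0, -426.0], [622.0, -435.0], [604.0, -442.0], [604.0, -459.0]]
handle top view 70 [[606.0, -415.0], [614.0, -424.0], [597.0, -431.0], [596.0, -447.0]]
-57 [ 561. -433.]
-42 [ 568. -419.]
42 [ 605. -344.]
57 [ 612. -330.]
```

```bash
python3 -m jog '[[[0,0,0],[0.009,-0.021,-0.03],0],[[0,0,0],[0.008,-0.021,-0.03],0],[[0,0,0],[0,0,-0.03],0],[[0,0,0],[0,0,0],0],[[0,0,0],[0,0,0],0]]'
```

```text
t: 10.35
ee_pos: [586.3, -382.1, 138.6]
tool_rot: [0.227, 0.974, -0.001, 0.001]
ft_force: [0.6, 0.0, -0.4]
finger_gap: 85.3
gripper_force: 0.0
```

```bash
python3 -m jog '[[[0,0,0],[0,0,-0.03],0],[[0,0,0],[0,0,-0.03],0],[[0,0,0],[0,0,-0.03],0],[[0,0,0],[0,0,0],0],[[0,0,0],[0,0,0],0.5],[[0,0,0],[0,0,0],1],[[0,0,0],[0,0,0],1],[[0,0,0],[0,0,0],1],[[0,0,0],[0,0,0],1]]' 60; python3 -m jog '[[[0,0,0],[0,0,0.05],1],[[0,0,0],[0,0,0.05],1],[[0,0,0],[0,0,0.05],1],[[0,0,0],[0,0,0.05],1],[[0,0,0],[0,0,0],1]]'
```

```text
t: 11.48
ee_pos: [586.9, -383.2, 49.0]
tool_rot: [0.228, 0.974, -0.001, 0.002]
ft_force: [0.4, 0.5, 6.0]
finger_gap: 44.5
gripper_force: 62.1
t: 12.1
ee_pos: [587.4, -383.7, 253.0]
tool_rot: [0.227, 0.974, -0.003, 0.005]
ft_force: [0.4, -0.6, -0.4]
finger_gap: 44.2
gripper_force: 61.5
```

```bash
python3 -m jog '[[[0,0,-8],[-0.025,0.03,0],1],[[0,0,-8],[-0.025,0.03,0],1],[[0,0,-8],[0,0.04,0],1],[[0,0,-8],[0,0.04,0],1],[[0,0,-8],[0,0.04,0],1],[[0,0,-8],[0,0.04,0],1],[[0,0,-8],[0,0.04,0],1],[[0,0,-8],[0,0.04,0],1],[[0,0,0],[0,0.01,0],1],[[0,0,0],[0,0,0],1],[[0,0,0],[0,0,0],1]]'
```

```text
t: 13.48
ee_pos: [535.4, -73.1, 245.6]
tool_rot: [0.709, 0.705, -0.0, -0.0]
ft_force: [-0.1, -0.0, -0.3]
finger_gap: 44.1
gripper_force: 61.5
```

```bash
python3 -m jog '[[[0,0,0],[0,0,-0.05],1],[[0,0,0],[0,0,-0.05],1],[[0,0,0],[0,0,-0.05],1],[[0,0,0],[0,0,-0.03],1],[[0,0,0],[0,0,-0.006],1],[[0,0,0],[0,0,0],1],[[0,0,0],[0,0,0],1]]'; python3 -m jog '[[[0,0,0],[0,0,0],0.25],[[0,0,0],[0,0,0],0.25],[[0,0,0],[0,0,0],0.25],[[0,0,0],[0,0,0.05],0.25],[[0,0,0],[0,0,0.06],0.25],[[0,0,0],[0,0,0.06],0.25],[[0,0,0],[0,0,0.03],0.25],[[0,0,0],[0,0,0],0]]'
```

```text
t: 14.35
ee_pos: [537.1, -72.9, 62.2]
tool_rot: [0.709, 0.705, 0.001, 0.002]
ft_force: [0.2, 0.2, -0.6]
finger_gap: 44.5
gripper_force: 61.6
t: 15.35
ee_pos: [537.1, -72.5, 263.9]
tool_rot: [0.709, 0.705, 0.002, 0.003]
ft_force: [-0.5, 1.1, -0.7]
finger_gap: 79.6
gripper_force: 0.0
```

```bash
python3 -m jog '[[[0,0,-8],[0,-0.04,0],0],[[0,0,-8],[0,-0.04,0],0],[[0,0,-8],[-0.02,-0.04,0],0],[[0,0,-9],[-0.03,-0.04,-0.02],0],[[0,0,0],[-0.03,-0.04,-0.02],0],[[0,0,0],[-0.025,-0.022,-0.02],0],[[0,0,0],[0,0,0],0],[[0,0,0],[0,0,0],0]]'
python3 - <<'E'
from h import *
s=state();b=optics.capture('wrist')[:,:,::-1].copy();c=cam('wrist',s);t=optics.capture('top')[:,:,::-1]
print(s['ee_pos'])
hsv=cv2.cvtColor(b,cv2.COLOR_BGR2HSV);H,S,V=[hsv[:,:,i].astype(int) for i in range(3)]
rect(c,(H>105)&(H<135)&(S>60),80,'blue')
k=[cv2.resize(b,(480,360)),cv2.resize(t[150:300,190:340],(300,300),interpolation=cv2.INTER_CUBIC)]
cv2.imwrite('pics/w8.png',np.hstack([k[0],cv2.copyMakeBorder(k[1],0,60,0,0,0)]))
print([hsv[y,x].tolist() for x,y in [(282,240),(282,200),(282,170)]])
E
```

```text
t: 16.35
ee_pos: [430.6, -293.5, 199.3]
tool_rot: [0.88, 0.475, 0.0, -0.001]
ft_force: [0.0, -0.7, -0.7]
finger_gap: 85.3
gripper_force: 0.0
[ 430.61356197 -293.46162246  199.31801346]
blue px [275. 227.] xy 417 -303 size 8 27 ang 56.8
blue px [286. 203.] xy 434 -291 size 42 41 ang 58.0
[[19, 142, 188], [113, 70, 80], [129, 38, 47]]
```

View pics/w8.png

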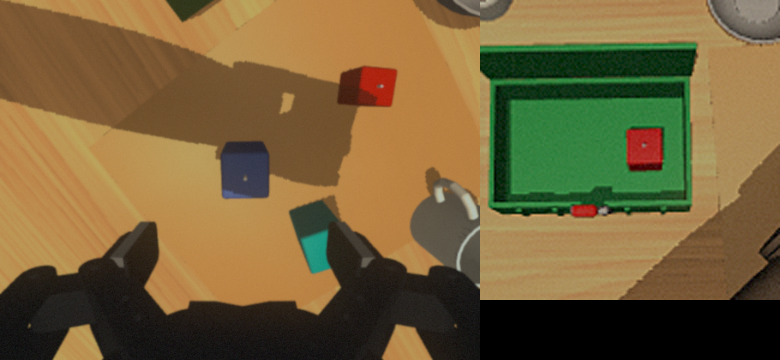

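The red candle stands in the crate (right inset, 645,148). Blue's wick is at about (286,208) in the full wrist frame, with turquoise clear of the fingers.

```bash
python3 - <<'E'
from h import *
s=state();print(plane(cam('wrist',s),[(285.8,207.7)],81),s['ee_pos'])
E
python3 -m jog '[[[0,0,0],[0,0.001,-0.05],0],[[0,0,0],[0,0,-0.05],0],[[0,0,0],[0,0,0],0]]'
```

```text
[[ 432.49015401 -295.41420181   81.        ]] [ 431.43016703 -293.52684759  200.53295522]
t: 16.82
ee_pos: [429.0, -290.1, 96.6]
tool_rot: [0.88, 0.476, -0.001, -0.004]
ft_force: [-0.2, 1.3, -0.6]
finger_gap: 85.3
gripper_force: 0.0
```

```bash
python3 -m jog '[[[0,0,0],[0.002,-0.003,-0.03],0],[[0,0,0],[0,0,-0.018],0],[[0,0,0],[0,0,0],0],[[0,0,0],[0,0,0],0.5],[[0,0,0],[0,0,0],1],[[0,0,0],[0,0,0],1],[[0,0,0],[0,0,0],1],[[0,0,0],[0,0,0],1]]' 60; python3 -m jog '[[[0,0,0],[0,0,0.05],1],[[0,0,0],[0,0,0.05],1],[[0,0,0],[0,0,0.05],1],[[0,0,0],[0,0,0.05],1],[[0,0,0],[0,0,0.02],1],[[0,0,0],[0,0,0],1]]'
```

```text
t: 17.82
ee_pos: [433.2, -296.7, 53.5]
tool_rot: [0.88, 0.475, 0.0, 0.001]
ft_force: [-0.9, 0.7, 6.3]
finger_gap: 44.4
gripper_force: 61.8
t: 18.58
ee_pos: [433.0, -296.6, 273.8]
tool_rot: [0.88, 0.475, 0.001, 0.002]
ft_force: [-0.2, 0.1, -0.7]
finger_gap: 44.2
gripper_force: 61.9
```

```bash
python3 -m jog '[[[0,0,6],[0.04,0.03,0],1],[[0,0,6],[0.04,0.03,0],1],[[0,0,6],[0.024,0.04,0],1],[[0,0,6],[0,0.045,0],1],[[0,0,6],[0,0.045,0],1],[[0,0,3],[0,0.045,0],1],[[0,0,0],[0,0.045,0],1],[[0,0,0],[0,0.045,0],1],[[0,0,0],[0,0.022,0],1],[[0,0,0],[0,0,0],1],[[0,0,0],[0,0,0],1]]'; python3 -m jog '[[[0,0,0],[0,0,-0.05],1],[[0,0,0],[0,0,-0.05],1],[[0,0,0],[0,0,-0.05],1],[[0,0,0],[0,0,-0.04],1],[[0,0,0],[0,0,-0.018],1],[[0,0,0],[0,0,0],1],[[0,0,0],[0,0,0],1]]'
```

```text
t: 19.95
ee_pos: [535.9, 50.4, 270.4]
tool_rot: [0.709, 0.705, -0.001, -0.001]
ft_force: [-0.7, 0.7, -1.2]
finger_gap: 44.3
gripper_force: 61.9
t: 20.82
ee_pos: [538.1, 50.5, 66.0]
tool_rot: [0.709, 0.705, 0.001, 0.001]
ft_force: [-0.7, -0.0, -1.5]
finger_gap: 44.2
gripper_force: 62.0
```

```bash
python3 -m jog '[[[0,0,0],[0,0,-0.004],1],[[0,0,0],[0,0,0],0.25],[[0,0,0],[0,0,0],0.25],[[0,0,0],[0,0,0],0.25],[[0,0,0],[0,0,0.05],0.25],[[0,0,0],[0,0,0.05],0.25],[[0,0,0],[0,0,0.036],0.5],[[0,0,0],[-0.02,-0.03,0],1],[[0,0,0],[-0.02,-0.027,0],1],[[0,0,0],[0,0,0],1],[[0,0,0],[0,0,0],1],[[0,0,0],[0,0,0],1]]'
python3 - <<'E'
from h import *
s=state()
b=optics.capture('top')[150:300,170:330,::-1];a=optics.capture('scene')[120:260,220:380,::-1]
cv2.imwrite('pics/w9.png',np.hstack([cv2.resize(i,(400,360),interpolation=cv2.INTER_CUBIC) for i in(b,a)]))
E
```

```text
t: 22.32
ee_pos: [496.9, -5.5, 196.2]
tool_rot: [0.709, 0.706, 0.0, -0.0]
ft_force: [-0.8, -0.0, -0.5]
finger_gap: 0.1
gripper_force: 0.0
```

View pics/w9.png

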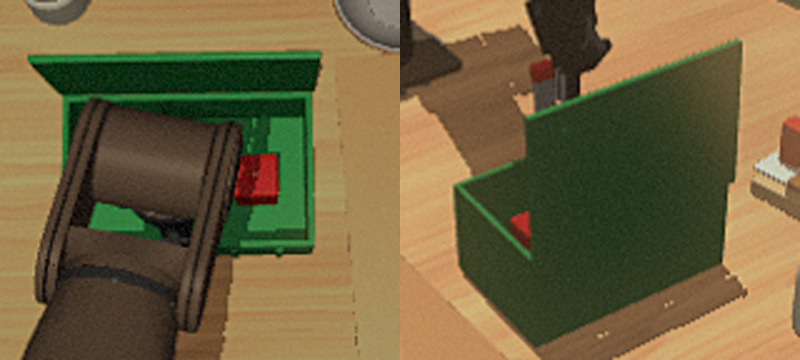

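The arm hides the top view; in the scene half, the clamp's red end (540,70) stands upright beside the fingers. I'll nudge it toward the robot so the lid can pass.

```bash
python3 -m jog '[[[0,0,0],[-0.012,0,0],1],[[0,0,0],[-0.008,0,0],1],[[0,0,0],[-0.006,0,0],1],[[0,0,0],[-0.005,0,0],1],[[0,0,0],[0,0,0],1]]';python3 -m jog '[[[0,0,0],[-0.005,0,0],1],[[0,0,0],[-0.005,0,0],1],[[0,0,0],[0,0,0],1]]'
```

```text
t: 23.05
ee_pos: [465.2, -6.1, 196.3]
tool_rot: [0.709, 0.705, -0.0, 0.0]
ft_force: [1.0, 0.0, 0.5]
finger_gap: -0.2
gripper_force: 0.0
t: 23.42
ee_pos: [456.2, -6.2, 196.5]
tool_rot: [0.709, 0.705, 0.001, 0.001]
ft_force: [3.7, 0.2, -1.7]
finger_gap: 0.0
gripper_force: 1.8
```

```bash
python3 -m jog '[[[0,0,0],[-0.005,0,0],1],[[0,0,0],[-0.003,0,0],1],[[0,0,0],[0,0,0],1]]'; python3 -m jog '[[[0,0,0],[0.04,0,0],1],[[0,0,0],[0,0,0.05],1],[[0,0,0],[0,0,0.05],1],[[0,0,0],[0,0,0.06],1],[[0,0,0],[0,0,0.03],1],[[0,0,0],[0.04,0,0],1],[[0,0,0],[0.05,0,0],1],[[0,0,0],[0.05,0,0],1],[[0,0,0],[0.04,0,0],1],[[0,0,0],[0.03,0,0],1],[[0,0,0],[0,0,0],1]]'
python3 - <<'E'
from h import *
s=state();print(s['joints'])
b=optics.capture('top')[150:300,170:330,::-1];a=optics.capture('scene')[120:260,220:380,::-1]
cv2.imwrite('pics/w10.png',np.hstack([cv2.resize(i,(400,360),interpolation=cv2.INTER_CUBIC) for i in(b,a)]))
E
```

```text
t: 23.8
ee_pos: [454.9, -6.6, 198.6]
tool_rot: [0.71, 0.704, 0.008, 0.009]
ft_force: [23.8, 0.6, -8.7]
finger_gap: 0.1
gripper_force: 10.1
t: 25.18
ee_pos: [698.0, -6.2, 383.8]
tool_rot: [0.709, 0.705, -0.002, -0.002]
ft_force: [-0.7, 0.1, -0.8]
finger_gap: 0.3
gripper_force: 0.0
[-1.53829770e-01  2.75653243e-01  1.33170403e+00 -4.63427180e-04
  1.53927918e+00 -1.48682508e-01]
```

View pics/w10.png

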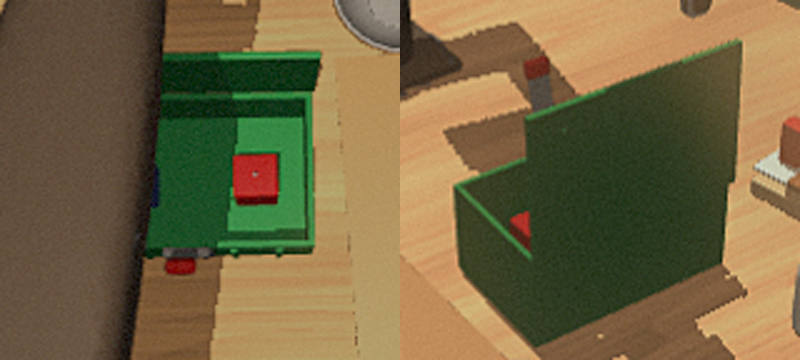

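The clamp now leans out at its stop, and the red candle stands at (256,178). Next I lower the closed fingers behind the lid and follow its arc.

```bash
python3 -m jog '[[[0,0,0],[0,0,-0.05],1],[[0,0,0],[0,0,-0.05],1],[[0,0,0],[0,0,-0.05],1],[[0,0,0],[-0.02,0,0],1],[[0,0,0],[-0.02,0,0],1],[[0,0,0],[0,0,0],1],[[0,0,0],[0,0,0],1]]' 60; python3 -m jog '[[[0,0,0],[-0.01,0,0],1],[[0,0,0],[-0.01,0,0],1],[[0,0,0],[0,0,0],1]]'
```

```text
t: 26.15
ee_pos: [657.6, -6.1, 237.2]
tool_rot: [0.709, 0.705, 0.0, 0.001]
ft_force: [0.1, -0.2, -0.0]
finger_gap: -0.0
gripper_force: 0.0
t: 26.52
ee_pos: [636.9, -6.0, 236.5]
tool_rot: [0.709, 0.705, -0.0, -0.0]
ft_force: [0.5, -0.0, 0.6]
finger_gap: 0.1
gripper_force: 0.0
```

```bash
python3 -m jog '[[[0,0,0],[-0.01,0,0],1],[[0,0,0],[-0.01,0,0],1],[[0,0,0],[-0.01,0,0],1],[[0,0,0],[0,0,0],1]]'
```

```text
t: 27.02
ee_pos: [606.4, -6.0, 236.0]
tool_rot: [0.709, 0.705, -0.001, -0.001]
ft_force: [0.2, 0.2, 0.1]
finger_gap: 0.0
gripper_force: 0.1
```

Run:
```python
from h import *
print(plane(cam('top'),[(184,174),(298,172),(184,177)],276)[:,:2])
b=optics.capture('top')[130:300,170:330,::-1];a=optics.capture('scene')[100:260,220:380,::-1]
cv2.imwrite('pics/w11.png',np.hstack([cv2.resize(i,(400,400),interpolation=cv2.INTER_CUBIC) for i in(b,a)]))
```

```text
[[ 621.68435705  113.96816716]
 [ 618.63432264 -133.89372763]
 [ 614.96281191  113.90255748]]
```

View pics/w11.png

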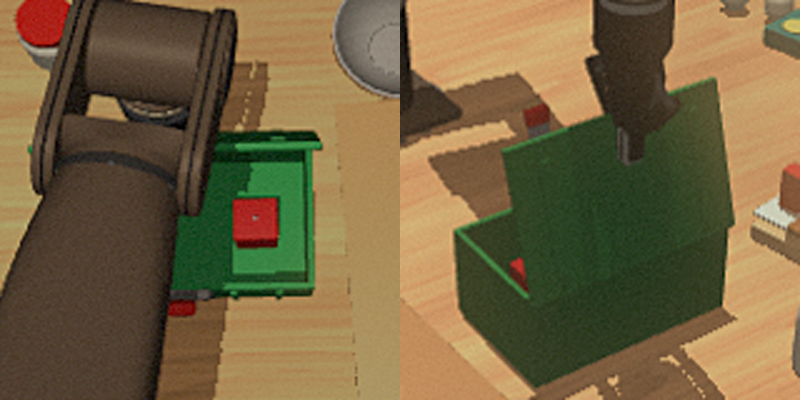

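The lid is leaning and following the fingers (contact at (628,150)). I'll continue along the arc.

```bash
python3 -m jog '[[[0,0,0],[-0.013,0,-0.006],1],[[0,0,0],[-0.012,0,-0.007],1],[[0,0,0],[-0.012,0,-0.008],1],[[0,0,0],[-0.013,0,-0.009],1],[[0,0,0],[-0.01,0,-0.011],1],[[0,0,0],[-0.01,0,-0.012],1],[[0,0,0],[0,0,0],1]]'; python3 -m jog '[[[0,0,0],[-0.007,0,-0.013],1],[[0,0,0],[-0.007,0,-0.014],1],[[0,0,0],[-0.003,0,-0.012],1],[[0,0,0],[-0.003,0,-0.008],1],[[0,0,0],[0,0,0],1]]'
```

```text
t: 28.0
ee_pos: [535.4, -5.9, 180.7]
tool_rot: [0.709, 0.705, -0.001, -0.002]
ft_force: [0.1, 0.4, 0.7]
finger_gap: 0.3
gripper_force: 0.0
t: 28.62
ee_pos: [516.3, -5.9, 134.8]
tool_rot: [0.709, 0.705, -0.001, -0.001]
ft_force: [-0.8, -0.1, 0.4]
finger_gap: 0.3
gripper_force: 0.0
```

```bash
python3 -m jog '[[[0,0,0],[0,0,-0.005],1],[[0,0,0],[0,0,-0.004],1],[[0,0,0],[0,0,0],1]]'; python3 -m jog '[[[0,0,0],[0,0,-0.003],1],[[0,0,0],[0,0,-0.003],1],[[0,0,0],[0,0,0],1]]'
python3 - <<'E'
from h import *
a=optics.capture('scene')[100:260,220:380,::-1]
cv2.imwrite('pics/w12.png',cv2.resize(a,(560,560),interpolation=cv2.INTER_CUBIC))
E
```

```text
t: 29.0
ee_pos: [517.4, -6.0, 126.7]
tool_rot: [0.709, 0.705, -0.0, -0.0]
ft_force: [-0.3, 0.4, -0.1]
finger_gap: 0.1
gripper_force: 0.0
t: 29.38
ee_pos: [517.9, -6.1, 125.8]
tool_rot: [0.709, 0.705, -0.001, -0.001]
ft_force: [-11.4, 2.0, 21.7]
finger_gap: -0.2
gripper_force: 11.4
```

View pics/w12.png

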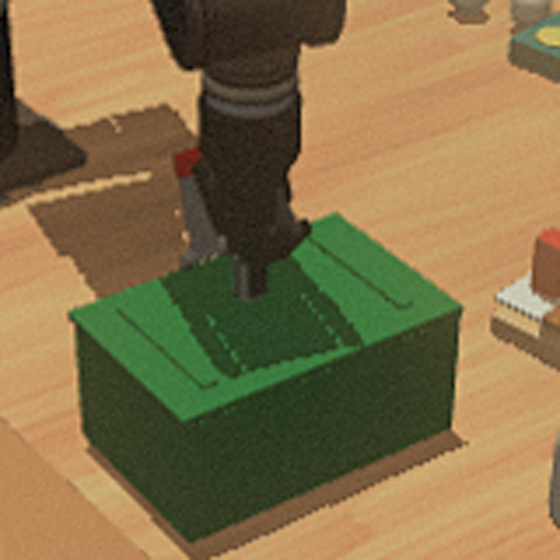

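The lid is shut flat (21.7 N against it) and the clamp leans outward at (190,165). I'll rise, open part way, and locate the red end numerically.

```bash
python3 -m jog '[[[0,0,0],[0,0,0.04],1],[[0,0,0],[0,0,0.06],1],[[0,0,0],[0,0,0.06],0.5],[[0,0,0],[-0.02,0,0.02],0.5],[[0,0,0],[-0.03,0,0],0.48],[[0,0,0],[-0.03,0,0],0.48],[[0,0,0],[-0.007,0,0],0.48],[[0,0,0],[0,0,0],0.48],[[0,0,0],[0,0,0],0.48]]'
python3 - <<'E'
from h import *
s=state();c=cam('wrist',s);b=optics.capture('wrist')[:,:,::-1].copy()
hsv=cv2.cvtColor(b,cv2.COLOR_BGR2HSV);H,S,V=[hsv[:,:,i].astype(int) for i in range(3)]
m=((H<8)|(H>172))&(S>150)
rect(c,m,207,'wrist');print(proj(c,[(431,-6,207)]))
for n in('top','scene'):
    b=optics.capture(n)[:,:,::-1].copy();hsv=cv2.cvtColor(b,cv2.COLOR_BGR2HSV);H,S,V=[hsv[:,:,i].astype(int) for i in range(3)]
    m=((H<8)|(H>172))&(S>150);cn=cam(n);print(n,proj(cn,[(431,-6,207)]));rect(cn,m,207,n)
E
```

```text
t: 30.55
ee_pos: [431.2, -6.2, 301.1]
tool_rot: [0.709, 0.705, 0.0, 0.0]
ft_force: [0.5, 0.5, 0.0]
finger_gap: 44.5
gripper_force: 0.0
wrist px [401. 377.] xy 532 -151 size 6 16 ang 13.9
wrist px [290. 208.] xy 435 -1 size 28 15 ang 86.5
[[282.77014438 215.62624446]]
top [[242.60713207 262.63833516]]
top px [134. 224.] xy 525 244 size 33 30 ang 10.6
top px [356. 205.] xy 555 -268 size 29 29 ang 53.7
top px [188. 138.] xy 727 120 size 55 54 ang 87.9
scene [[272.64883141 142.34783641]]
scene px [208. 256.] xy 742 -365 size 28 48 ang 53.0
scene px [393. 216.] xy 858 33 size 49 52 ang 47.3
scene px [274. 146.] xy 450 -13 size 24 42 ang 56.9
scene px [508.  18.] xy 90 1503 size 124 229 ang 34.5
scene px [471.   5.] xy -144 1531 size 123 214 ang 40.1
```

```bash
python3 -m jog '[[[0,0,0],[0.003,0.004,-0.03],0.48],[[0,0,0],[0,0,-0.03],0.48],[[0,0,0],[0,0,-0.03],0.48],[[0,0,0],[0,0,-0.018],0.48],[[0,0,0],[0,0,0],0.48]]'; python3 -m jog '[[[0,0,0],[0.008,0,0],0.48],[[0,0,0],[0.008,0,0],0.48],[[0,0,0],[0.008,0,0],0.48],[[0,0,0],[0.008,0,-0.003],0.48],[[0,0,0],[0.008,0,-0.003],0.48],[[0,0,0],[0,0,0],0.48]]'
```

```text
t: 31.32
ee_pos: [432.7, -1.8, 191.4]
tool_rot: [0.709, 0.705, -0.001, -0.002]
ft_force: [-0.5, -0.1, 0.1]
finger_gap: 44.4
gripper_force: 0.0
t: 32.08
ee_pos: [474.0, -2.0, 186.6]
tool_rot: [0.709, 0.705, 0.0, -0.0]
ft_force: [0.3, -0.2, 0.5]
finger_gap: 44.7
gripper_force: 0.0
```

```bash
python3 -m jog '[[[0,0,0],[0.009,0,-0.003],0.48],[[0,0,0],[0.009,0,-0.003],0.48],[[0,0,0],[0.009,0,-0.004],0.48],[[0,0,0],[0.009,0,-0.004],0.48],[[0,0,0],[0.009,0,-0.004],0.48],[[0,0,0],[0.007,0,-0.004],0.48],[[0,0,0],[0,0,0],0.48]]'
python3 - <<'E'
from h import *
s=state();c=cam('wrist',s);b=optics.capture('wrist')[:,:,::-1].copy()
hsv=cv2.cvtColor(b,cv2.COLOR_BGR2HSV);H,S,V=[hsv[:,:,i].astype(int) for i in range(3)]
m=((H<8)|(H>172))&(S>150)
rect(c,m,180,'wrist')
for q in (-.25,0,.3,.6,.8): print(q,proj(c,[(451+80*np.sin(q),-3,124+80*np.cos(q))]).round(), proj(cam('scene'),[(451+80*np.sin(q),-3,124+80*np.cos(q))]).round())
b=optics.capture('scene')[:,:,::-1].copy();hsv=cv2.cvtColor(b,cv2.COLOR_BGR2HSV);H,S,V=[hsv[:,:,i].astype(int) for i in range(3)]
rect(cam('scene'),((H<8)|(H>172))&(S>150)&(np.arange(420)[:,None]<190),180,'scene')
E
```

```text
t: 32.95
ee_pos: [526.1, -2.1, 164.7]
tool_rot: [0.709, 0.705, 0.0, 0.0]
ft_force: [-0.1, -0.6, 0.2]
finger_gap: 44.5
gripper_force: 0.0
wrist px [271. 277.] xy 521 3 size 28 18 ang 88.0
-0.25 [[ 20. 321.]] [[274. 144.]]
0 [[ 66. 327.]] [[278. 146.]]
0.3 [[136. 323.]] [[283. 151.]]
0.6 [[204. 308.]] [[287. 158.]]
0.8 [[240. 294.]] [[290. 163.]]
scene px [291. 171.] xy 540 -23 size 23 24 ang 54.9
scene px [508.  18.] xy 38 1584 size 128 238 ang 34.5
scene px [471.   5.] xy -205 1613 size 127 222 ang 40.1
```

```bash
python3 -m jog '[[[0,0,0],[-0.004,0,0],0.48],[[0,0,0],[0,0,0.03],0.48],[[0,0,0],[0,0,0.03],0.48],[[0,0,0],[-0.02,0,0],1],[[0,0,0],[-0.015,0,0],1],[[0,0,0],[0,0,0],1],[[0,0,0],[0,0,0],1],[[0,0,0],[0,0,-0.03],1],[[0,0,0],[0,0,-0.01],1],[[0,0,0],[0,0,0],1]]'; python3 -m jog '[[[0,0,0],[0.004,0,-0.008],1],[[0,0,0],[0.004,0,-0.009],1],[[0,0,0],[0.003,0,-0.009],1],[[0,0,0],[0.003,0,-0.009],1],[[0,0,0],[0.003,0,-0.006],1],[[0,0,0],[0,0,0],1]]'
```

```text
t: 34.3
ee_pos: [486.2, -2.0, 184.2]
tool_rot: [0.709, 0.705, -0.001, -0.001]
ft_force: [0.4, -0.2, 0.7]
finger_gap: -0.1
gripper_force: 0.0
t: 35.05
ee_pos: [503.0, -2.0, 143.1]
tool_rot: [0.709, 0.705, -0.001, -0.001]
ft_force: [-0.6, 0.6, -0.3]
finger_gap: 0.1
gripper_force: 0.0
```

```bash
python3 -m jog '[[[0,0,0],[0.002,0,-0.003],1],[[0,0,0],[0.001,0,-0.003],1],[[0,0,0],[0,0,-0.002],1],[[0,0,0],[0,0,0],1]]'; python3 -m jog '[[[0,0,0],[0,0,-0.002],1],[[0,0,0],[0,0,-0.001],1],[[0,0,0],[0,0,0],1]]'
```

```text
t: 35.55
ee_pos: [506.7, -2.1, 137.0]
tool_rot: [0.709, 0.705, 0.0, 0.0]
ft_force: [-2.3, 0.2, 5.5]
finger_gap: 0.2
gripper_force: 2.4
t: 35.92
ee_pos: [506.9, -2.1, 136.7]
tool_rot: [0.709, 0.705, -0.0, -0.0]
ft_force: [-9.5, 1.4, 17.9]
finger_gap: 0.1
gripper_force: 9.0
```

Firm stop at the flat height. I'll retreat and verify numerically.

```bash
python3 -m jog '[[[0,0,0],[-0.003,0,0.03],1],[[0,0,0],[0,0,0.06],1],[[0,0,0],[0,0,0.06],1],[[0,0,0],[0,0,0.06],1],[[0,0,0],[0,-0.06,0],1],[[0,0,0],[0,-0.06,0],1],[[0,0,0],[0,-0.06,0],1],[[0,0,0],[0,-0.06,0],1],[[0,0,0],[0,-0.06,0],1],[[0,0,0],[0,0,0],1]]'
python3 - <<'E'
from h import *
for n in('top','scene'):
    b=optics.capture(n)[:,:,::-1].copy();hsv=cv2.cvtColor(b,cv2.COLOR_BGR2HSV);H,S,V=[hsv[:,:,i].astype(int) for i in range(3)]
    c=cam(n);cv2.imwrite(f'pics/{n}_end.png',b)
    for q in(1.37,1.47,1.57): print(n,q,proj(c,[(451+72*np.sin(q)-7*np.cos(q),-3,124+72*np.cos(q)+7*np.sin(q))]).round(1))
    rect(c,((H<8)|(H>172))&(S>150)&(V>100),131,n)
    if n=='top':
        L=np.zeros(H.shape,bool);L[:,:180]=1
        rect(c,((H<8)|(H>172))&(S>150)&(V>100)&L,80,'grip')
        rect(c,(S<60)&(V>120)&L&(np.arange(420)[:,None]<260),25,'plate')
        g=(H>50)&(H<75)&(S>120);g[:,330:]=0; rect(c,g,118,'lid')
    else:
        g=(H>50)&(H<75)&(S>120)&(V>75);rect(c,g,118,'lid scene')
E
```

```text
t: 37.17
ee_pos: [502.7, -305.7, 341.7]
tool_rot: [0.711, 0.703, -0.0, -0.001]
ft_force: [-0.7, 0.6, -0.1]
finger_gap: 0.2
gripper_force: 0.0
top 1.37 [[242.6 227. ]]
top 1.47 [[242.8 226.7]]
top 1.57 [[243.  226.6]]
top px [244. 223.] xy 532 -6 size 24 15 ang 88.4
top px [132. 223.] xy 540 273 size 26 21 ang 9.4
top px [356. 205.] xy 568 -281 size 31 33 ang 53.9
top px [187. 138.] xy 753 135 size 57 58 ang 45.2
grip px [132. 223.] xy 547 288 size 27 22 ang 9.4
grip px [178. 138.] xy 769 170 size 42 8 ang 1.0
plate px [137. 225.] xy 550 290 size 64 80 ang 11.2
lid px [244. 224.] xy 535 -5 size 254 169 ang 89.6
scene 1.37 [[292.4 175.7]]
scene 1.47 [[292.8 178.2]]
scene 1.57 [[293.  180.6]]
scene px [213. 251.] xy 652 -313 size 30 16 ang 3.5
scene px [393. 216.] xy 791 109 size 54 57 ang 45.5
scene px [294. 183.] xy 536 -9 size 26 20 ang 85.7
scene px [508.  15.] xy -96 1780 size 139 135 ang 60.9
scene px [472.   2.] xy -340 1807 size 136 97 ang 60.5
lid scene px [298. 189.] xy 540 -8 size 254 165 ang 89.3
lid scene px [  6. 104.] xy -528 -565 size 39 170 ang 86.4
lid scene px [56. 81.] xy -608 -350 size 47 183 ang 76.3
lid scene px [29. 80.] xy -757 -443 size 167 270 ang 86.7
lid scene px [54. 65.] xy -792 -312 size 38 202 ang 78.5
lid scene px [73. 73.] xy -687 -260 size 34 355 ang 78.3
lid scene px [115.  80.] xy -646 -79 size 262 1217 ang 76.5
```

```bash
python3 -c "
from station import order
print(order.finish_job())"
```

```text
the job is handed in; nothing more can be done
None
```

I handed the job in at about 37 s, and no verdict came back: the red and blue candles (the only two there) are in the crate, the lid measures shut and the clamp flat on it, and the smoother is home in the slot; after the lid closed, only the lid, clamp and smoother could be re-measured.

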